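Reset the ratchet pattern board to its lowest notch

ROBOT

A 7-joint arm with a two-finger parallel gripper is mounted at the origin on the work surface. World frame = base frame: x ahead of the robot, y to its left, z up, the work surface at z = 0. Lengths are in mm, angles in rad, forces in N, time in s.
With the tool pointing down it reaches from about 400 to 875 mm from the base axis. Payload 6.5 kg.
Tool frame: the origin (TCP) lies at the very end of the fingers, on their centre line; the grasp point (between the pads) lies 19 mm behind it; z points along the fingers, y is the line along which they close (so a half turn about z gives the same grasp; the last joint's range is limited). The gripper opens to 88 mm and grips with 3 to 60 N. Pads are 18 mm wide; open, the fingers measure 123 mm over their backs; the gripper's body (75 mm by 187 mm) begins 45 mm behind the grasp point.
Start: joints at [-1.169, 0.536, -0.004, 1.538, 0.003, 1.067, -0.071], TCP at [293.094, 580.16, 238.716] pointing down, gripper open.
Joint ranges: [-2.7, 2.7], [-0.37, 2.16], [-1.27, 1.26], [0.24, 2.4], [-1.31, 4.45], [0.19, 1.91], [-2.76, 2.76]. Speed limits (rad/s): [2.39, 2.39, 3.14, 3.14, 3.14, 3.14, 3.14].

INTERFACE

Orientations are given as a rotation vector (axis times angle).
In Python, from cell import env, hand, planner, eyes, readout gives the robot as it stands. Calls block until the motion is done:
- env.move_pose(position, orientation): joint-space move of the TCP to a pose.
- env.movel(position, rate=150, rotation=None, stop_force=None): straight line of the TCP; rotation=None keeps the orientation; rate is the mean speed in mm/s. With stop_force (N) it stops when the force on the tool has changed by that much, and returns True; else False.
- env.set_joints(angles): joint-space move.
- hand.ungrasp() and hand.gripper_close(force=None): open the fingers fully, or close them until they stop; force is the grip in N (None keeps the last).
- env.hold(seconds).
- planner.inverse_kinematics(position, orientation): joint angles nearest the present ones, or None.
- eyes.grab_frame(name): name is "side" or "top"; returns a dict with "img" (400x640x3 uint8, blue, green, red), "mtx" (3x3 intrinsics, pixels), "dist_coeffs" ([k1, k2, p1, p2, k3] as OpenCV has them; the pictures are not rectified), "rvec" (rotation vector, rad) and "tvec" (3), from world to camera coordinates, as OpenCV has them. Camera axes: x right, y down, z forward; pixel columns grow to the right and rows downward; lengths in mm; the calibration is good to about 2 mm. A picture is of the moment at which its call begins. There is no depth.
A pose or a line that the arm cannot do raises env.Unreachable and nothing moves.
- env.hand_in(): hands the job in; it is judged then, once.
Readings, each from a call of its own:
- readout.current_t(): time.
- readout.current_joint_positions(): joint angles.
- readout.current_qd(): joint speeds.
- readout.current_tau(): joint torques, N m.
- readout.current_position(): TCP position.
- readout.current_tcp_rot(): TCP orientation.
- readout.current_wrist_force(): force on the tool from outside, world axes, zero at the start.
- readout.current_moment(): the same for the moment, N m.
- readout.current_finger_gap(): opening from 0.0 (shut) to 1.0 (fully open).
- readout.current_grip_force(): force on a finger pad.
Only numpy, scipy, OpenCV 4.12 (cv2) and the standard library are available. Lean on these libraries where they do the work, as an engineer would, in place of code of your own. Each camera call takes 0.05 s, during which the arm holds its last target. There are 200 camera calls.

TASK

The woodturner's pattern board is propped too steeply by its ratchet: reset it to its lowest notch. Take it by the brass bar and lift it past its top notch, just until the pawl throws out, lower it gently right down onto its rest so that the pawl drops back in, then raise it again and leave it propped in the lowest notch with the bar released. Do not press hard into the rubber buffer at the top or the rest at the bottom, never let the board drop onto its rest, and leave the loose things on the bench where they are.

Things in the scene. Friction and masses are not known exactly. Their poses are not given: they have to be found in the camera images.
- board (a joint): Pattern board's angle about its hinge, rad: 0 = flat on its rest (within 0.01), growing as the bar edge is lifted. The pawl holds it at four notches: 0.30 (lowest), 0.50, 0.70, 0.90 (top); it starts in one of the upper three. Let go between notches, it falls back to the notch below. Board 0.5 to 0.85 kg: holding it by the bar takes 1 to 5 N. Hinge friction is slight.
- hinge (a point): Middle of the board's hinge axis, 105 mm above the bench, on a stand fixed to the bench. x points level from the bar side to the hinge side, y along the hinge axis, z up. The bar is parallel to y; at board angle q its centre lies 235*cos(q) mm towards -x from here and 235*sin(q) mm above. The ratchet is on the +y side.
- bar (a point): Centre of the brass bar along the board's free edge: round, 14 mm thick, 124 mm long, parallel to the hinge, on two side arms; 33 mm of clear gap between it and the board's edge. Pinch it from above at its middle, fingers closing across it; it turns in the fingers as the board swings. The board is plywood, 185 x 170 x 12 mm.
- pawl_pivot (a point): Fixed pivot of the red pawl on its steel post, 204 mm above the bench, 55 mm to -x and 103 mm to +y of the hinge point. A red ball (top about 250 mm high) tips the pawl over centre. Ball leaning towards the hinge (+x): pawl in, the board can rise but not sink. Ball over towards -x: pawl out, it stays out and the board can be lowered. Lowering the board below 0.03 rad tips it in again.
- dog (a point): On the hinge axis, 116 mm to +y: hub of a yellow two-armed dog that is clamped to the board and turns with it. Above the top notch its front arm pushes the pawl's tail and throws the pawl out. It is clamped differently each time: the pawl goes out at some unmeasured board angle between 1.03 and 1.27 rad. Its rear arm meets the buffer 0.02 rad later.
- buffer: Black rubber cap, 22 mm across, on a sprung plunger on a post, 70 mm to +x and 116 mm to +y of the hinge; origin: middle of its top, 100 mm above the bench. If the dog's rear arm meets it, the pawl is out. Stiff, 14 N per mm; each newton of extra lift at the bar puts about 3.4 N on it. Over 40 N is too much: stop when the lift needed at the bar has grown by 4 to 7 N.
- rest: Black rubber strip, 20 x 120 x 10 mm, on a wooden block under the free end of the board, 176 mm on the -x side of the hinge; origin at the middle of its top, 99 mm above the bench. It gives 1 mm per 6 N; 30 N on it is too much.
- vase: Small turned vase of pale wood, 60 mm across, 120 mm tall, standing beside the stand; origin under its foot. To be left alone.
- jar: Amber glass jar with a brass lid, 60 mm across, 75 mm tall; origin under its foot. To be left alone.
- gouge: Turning gouge with a wooden handle, 240 mm long, lying on the bench on the ratchet side of the stand; origin under its middle. To be left alone.
- stone: Grey sharpening stone, 150 x 50 x 25 mm; origin under its middle. To be left alone.
- bowl: Turned wooden bowl, 120 mm across, 50 mm tall; origin under its foot. To be left alone.
- mallet: Hammer with a wooden handle, 240 mm long, lying on the bench; origin under its middle. To be left alone.
- blank: Round pale wooden blank, 60 mm across, 100 mm tall, standing; origin under it. To be left alone.

How it is judged:
By the outcome, as a careful person would: the job done as asked, in the order asked, and still so for the second after the job is handed in, with the robot touching nothing.
It also fails if it takes over 72 s, if anything falls off the work surface, if the arm or the gripper's body presses on something with over 40 N, if the wrist force passes 120 N, or if a joint passes its speed limit or range.

## Working session

There is one attempt and no reset: what is moved stays moved. The work goes in short steps, each a Python script; the robot and the scene stay as the last script left them, time stands still between calls to the robot, and variables do not carry over. Pictures are saved under pics/ and viewed, at most 10 in all, crops included, and the job is handed in when it is done.

```bash
ls; mkdir -p pics
python3 - <<'E'
from cell import env, hand, planner, eyes, readout
import cv2,pickle
for n in("side","top"):
    f=eyes.grab_frame(n); pickle.dump(f,open(f"pics/{n}0.pkl","wb")); cv2.imwrite(f"pics/{n}0.png",f["img"])
    R=cv2.Rodrigues(f["rvec"])[0]; print(n,-R.T@f["tvec"].ravel(),R[2],f["mtx"].ravel(),f["dist_coeffs"])
print(readout.current_t(),readout.current_tcp_rot())
E
```

```text
pics
side [ -79.4327007  1023.17496593 1373.96891213] [ 0.36309505 -0.5907597  -0.72053103] [470.33072321   0.         313.39466556   0.         470.33072321
 204.00276508   0.           0.           1.        ] [-0.10428805  0.          0.          0.          0.        ]
top [ 377.03374797   -7.77250082 1679.08112939] [ 0.10948796 -0.00118501 -0.99398742] [498.44665187   0.         320.627641     0.         498.44665187
 202.00991817   0.           0.           1.        ] [-0.09265046  0.          0.          0.          0.        ]
0.1 [-7.27900243e-01 -3.05586853e+00  2.35021045e-03]
```

View pics/side0.png

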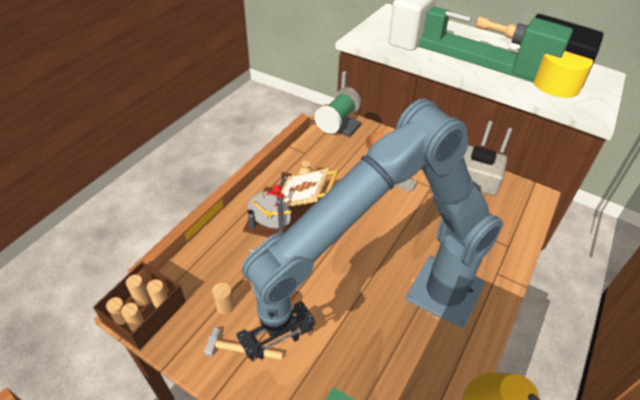

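View pics/top0.png

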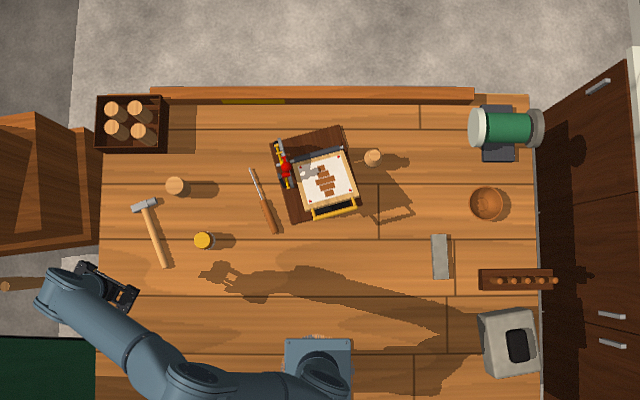

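The side view shows the stand near (285,200) and the mallet by the gripper. In the top view the stand is at about (315,180), with the bar side facing the robot (down in the image) and the ratchet on the left (+y). I'll enlarge both.

Run:
```python
import cv2
a=cv2.imread("pics/top0.png")[115:235,250:410]; cv2.imwrite("pics/t1.png",cv2.resize(a,None,fx=5,fy=5,interpolation=cv2.INTER_CUBIC))
a=cv2.imread("pics/side0.png")[150:250,225:355]; cv2.imwrite("pics/s1.png",cv2.resize(a,None,fx=6,fy=6,interpolation=cv2.INTER_CUBIC))
```

```text
(no output)
```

View pics/t1.png

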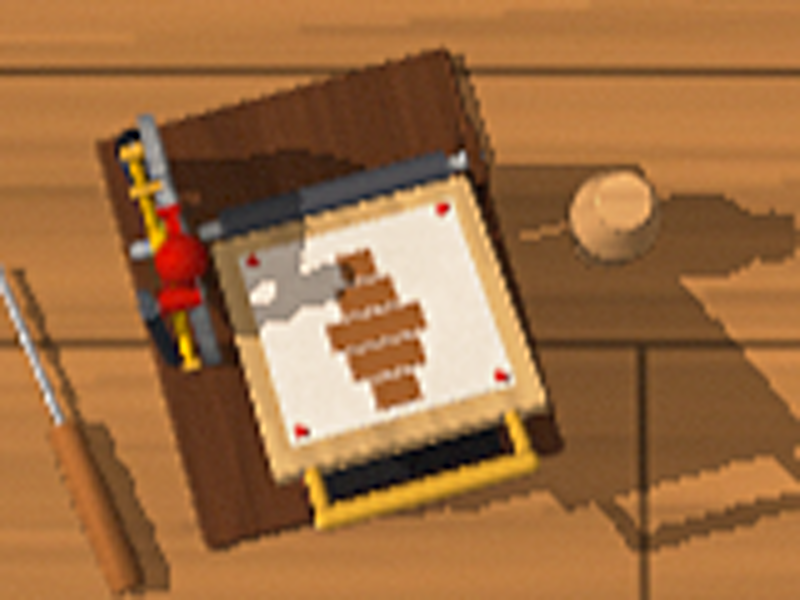

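View pics/s1.png

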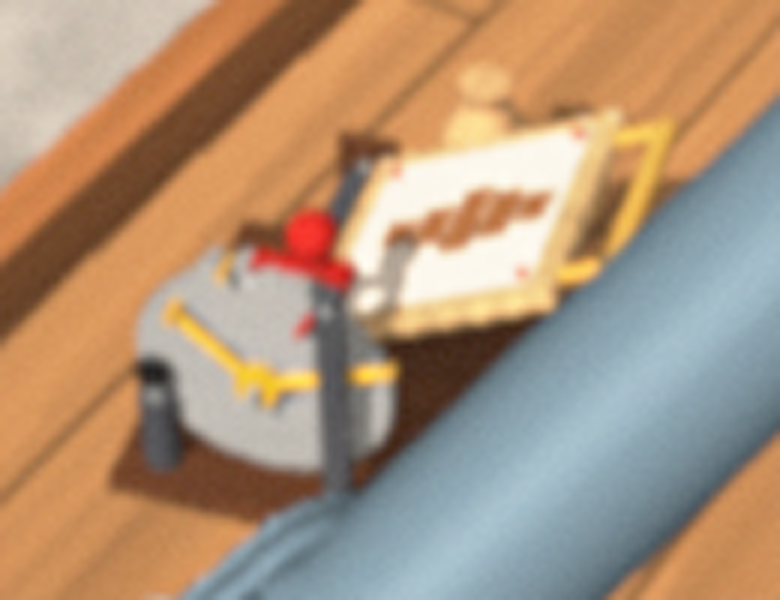

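Crop readings. Top: bar ends at (317,522) and (538,462), far board corners at (215,240) and (465,175), buffer at (128,138). Side: bar ends at (670,125) and (604,268), buffer at (153,368). Next I fit the hinge x, y, yaw and q.

```bash
cat > fit.py <<'E'
import cv2,pickle,numpy as np
from scipy.optimize import least_squares
F={n:pickle.load(open(f"pics/{n}0.pkl","rb")) for n in("side","top")}
def t(u,v): return (u+.5)/5-.5+250,(v+.5)/5-.5+115
def s(u,v): return (u+.5)/6-.5+225,(v+.5)/6-.5+150
def P(n,p): f=F[n]; return cv2.projectPoints(np.float64([p]),f["rvec"],f["tvec"],f["mtx"],f["dist_coeffs"])[0].ravel()
b=lambda d,h,y:(lambda q:np.array([-d*np.cos(q)-h*np.sin(q)*-1,y,105+d*np.sin(q)+h*np.cos(q)]))
c=lambda *p:(lambda q:np.array(p))
H=6
obs=[("top",t(319,521),b(235,0,60)),("top",t(535,463),b(235,0,-60)),
("side",s(668,128),b(235,0,-60)),("side",s(606,266),b(235,0,60)),
("top",t(215,240),b(10,H,85)),("top",t(465,175),b(10,H,-85)),
("top",t(128,138),c(70,116,100)),("side",s(153,368),c(70,116,100)),
("top",t(272,480),b(195,H,85)),("top",t(548,405),b(195,H,-85)),("side",s(615,112),b(195,H,-85)),("side",s(555,295),b(195,H,85))]
def W(p,l): C,S=np.cos(p[2]),np.sin(p[2]); return np.array([p[0]+C*l[0]-S*l[1],p[1]+S*l[0]+C*l[1],l[2]])
def r(p): return np.concatenate([P(n,W(p,g(p[3])))-uv for n,uv,g in obs])
for q0 in(.5,.9):
    k=least_squares(r,[650,0,0,q0],loss="soft_l1"); print(k.x,k.cost)
print(r(k.x).reshape(-1,2).round(1))
for q in(.5,.7,.9):
    m=least_squares(lambda p:r([*p,q]),k.x[:3],loss="soft_l1"); print(q,m.x,m.cost,"bar",W([*m.x,q],b(235,0,0)(q)))
E
python3 fit.py
```

```text
[7.03651322e+02 3.29287575e+00 2.69672086e-01 4.98739753e-01] 10.322118525213154
[7.03651322e+02 3.29287767e+00 2.69672095e-01 4.98739753e-01] 10.322118525209412
[[ 1.9 -0.1]
 [-2.   0.6]
 [ 0.3  0.7]
 [ 1.9 -0.2]
 [-1.3  0.1]
 [ 0.1 -0.8]
 [ 1.1  1.7]
 [ 0.5 -0.3]
 [-0.1 -1.6]
 [-0.4 -1.7]
 [ 0.9 -0.2]
 [-2.2  0.3]]
0.5 [7.03533830e+02 3.27959961e+00 2.69234198e-01] 10.32554414489233 bar [504.73145804 -51.57670476 217.66500157]
0.7 [ 6.78804650e+02 -1.68454958e-01  2.50599985e-01] 57.85801153842793 bar [504.68106406 -44.74080608 256.3911565 ]
0.9 [ 6.44962705e+02 -2.75687654e+00  2.56664703e-01] 124.13440550449027 bar [503.66959036 -39.83973005 289.08182376]
```

q = 0.5 fits clearly, with the hinge at (703.5, 3.3) and yaw 0.27. An open inner finger would foul the board, so I'll tilt the tool, with its tip leaning toward the hinge, and check reach along the whole arc.

```bash
cat > h.py <<'E'
import numpy as np, json, os, cv2
from scipy.spatial.transform import Rotation as Rn
from cell import env, hand, planner, eyes, readout
S=dict(hx=703.5,hy=3.3,yaw=.269,a=.4,t=15.,sgn=1,dr=0.)
if os.path.exists("S.json"): S.update(json.load(open("S.json")))
def save(): json.dump(S,open("S.json","w"))
def L(v): c,s=np.cos(S["yaw"]),np.sin(S["yaw"]); return np.array([c*v[0]-s*v[1],s*v[0]+c*v[1],v[2]])
def rot(a=None,sgn=None):
    a=S["a"] if a is None else a; g=sgn or S["sgn"]
    z=L([np.sin(a),0,-np.cos(a)]); y=g*L([np.cos(a),0,np.sin(a)])
    return Rn.from_matrix(np.c_[np.cross(y,z),y,z]).as_rotvec()
def tool_z(): return L([np.sin(S["a"]),0,-np.cos(S["a"])])
def bar(q,dr=None):
    r=235+(S["dr"] if dr is None else dr)
    return np.array([S["hx"],S["hy"],105.])+L([-r*np.cos(q),0,r*np.sin(q)])
def tcp(q,back=0,dr=None): return bar(q,dr)+tool_z()*(S["t"]-back)
def force():  # tool force in local hinge axes
    f=np.mean([readout.current_wrist_force() for _ in range(3)],0); c,s=np.cos(S["yaw"]),np.sin(S["yaw"])
    return np.array([c*f[0]+s*f[1],-s*f[0]+c*f[1],f[2]])
def rt(f,q): return f[0]*-np.cos(q)+f[2]*np.sin(q), f[0]*np.sin(q)+f[2]*np.cos(q)  # radial(out), tangential(up)
E
python3 - <<'E'
from h import *
for g in(1,-1):
  for a in(.3,.4):
    S["a"]=a
    for q,b in((.5,110),(.5,0),(0,0),(.3,120),(.9,0),(1.29,0)):
        j=planner.inverse_kinematics(tcp(q,b),rot(sgn=g)); print(g,a,q,b,None if j is None else np.round(j,2))
E
```

```text
1 0.3 0.5 110 [-0.65 -0.02  0.76  2.13 -0.14  0.75  0.47]
1 0.3 0.5 0 [-0.54  0.27  0.72  2.19 -0.59  0.54  0.88]
1 0.3 0 0 [-0.05  0.43  0.18  2.29 -0.9   0.23  1.24]
1 0.3 0.3 120 [-0.66 -0.01  0.8   2.21 -0.18  0.67  0.53]
1 0.3 0.9 0 [-0.49  0.24  0.61  1.99 -0.37  0.71  0.61]
1 0.3 1.29 0 [-0.45  0.33  0.56  1.75 -0.37  0.84  0.54]
1 0.4 0.5 110 [-0.78 -0.13  0.88  2.22 -0.08  0.63  0.44]
1 0.4 0.5 0 [-0.57  0.25  0.77  2.26 -0.83  0.46  1.13]
1 0.4 0 0 [ 0.89  0.6  -0.9   2.31  1.43  0.29 -0.93]
1 0.4 0.3 120 [-0.86 -0.14  0.99  2.31 -0.09  0.54  0.48]
1 0.4 0.9 0 [-0.56  0.21  0.7   2.06 -0.5   0.6   0.75]
1 0.4 1.29 0 [-0.47  0.29  0.58  1.84 -0.44  0.72  0.62]
-1 0.3 0.5 110 [-0.25  0.    0.35  2.11 -0.16  0.75 -2.66]
-1 0.3 0.5 0 [-0.83  0.4   1.11  2.2  -0.87  0.66 -1.99]
-1 0.3 0 0 [ 0.69  0.52 -0.7   2.25  0.87  0.28  2.7 ]
-1 0.3 0.3 120 [-0.4   0.    0.53  2.2  -0.19  0.67 -2.61]
-1 0.3 0.9 0 [-0.86  0.37  1.11  2.   -0.66  0.8  -2.26]
-1 0.3 1.29 0 [-0.8   0.49  1.1   1.77 -0.71  0.96 -2.32]
-1 0.4 0.5 110 [ 0.9   0.   -0.74  2.15 -0.27  0.64 -2.52]
-1 0.4 0.5 0 [-0.82  0.36  1.11  2.26 -1.05  0.58 -1.8 ]
-1 0.4 0 0 [ 0.91  0.61 -0.92  2.31  1.44  0.31  2.21]
-1 0.4 0.3 120 [ 0.54 -0.   -0.37  2.25 -0.33  0.55 -2.45]
-1 0.4 0.9 0 [-0.87  0.31  1.12  2.07 -0.75  0.68 -2.16]
-1 0.4 1.29 0 [-0.83  0.44  1.1   1.85 -0.78  0.84 -2.24]
```

```bash
sed -i 's/a=.4,t=15./a=.3,t=13./' h.py
python3 - <<'E'
from h import *
p=np.array(readout.current_position()); env.movel(p+[0,0,150],rate=250)
env.move_pose(tcp(.5,120),rot()); print(readout.current_t(),readout.current_position(),tcp(.5,120),force())
env.movel(tcp(.5,30),rate=120); print(readout.current_t(),force(),np.round(readout.current_joint_positions(),2))
ims=[]
for n in("side","top"):
    f=eyes.grab_frame(n)["img"]; cv2.imwrite(f"pics/{n}2.png",f)
    x,y=(225,130) if n=="side" else (255,115); ims.append(cv2.resize(f[y:y+120,x:x+130],None,fx=3,fy=3,interpolation=cv2.INTER_CUBIC))
cv2.imwrite("pics/c2.png",np.hstack(ims))
E
```

```text
3.225 [474.72617316 -59.08038626 320.12601281] [474.20129291 -59.9134891  319.88600591] [-0.72768193  0.33848031  0.00525513]
4.125 [ 0.05503286  0.14060273 -0.30561218] [-0.66  0.2   0.84  2.18 -0.49  0.6   0.79]
```

View pics/c2.png

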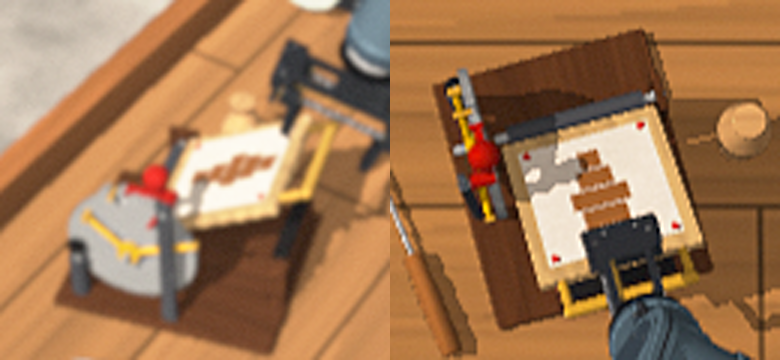

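The fingers straddle the bar near its middle, and the red ball is visible in both views: side (155,178), top (483,157). I'll close on the bar.

Run:
```python
from h import *
f0=force(); print(env.movel(tcp(.5),rate=50,stop_force=6)); print(readout.current_position(),tcp(.5),force())
hand.gripper_close(20); env.hold(.2)
print(readout.current_t(),readout.current_finger_gap()*88,readout.current_grip_force(),force()-f0,force(),readout.current_position(),readout.current_moment())
```

```text
False
[508.47049643 -50.66177266 205.43949336] [508.3883877  -50.48872796 205.24562721] [-0.05151669  0.23508011 -0.33686815]
6.2917 13.158760376198238 20.001200437545776 [ 4.63609416 -0.02128891 -2.4192661 ] [ 4.04983266 -0.5858916  -2.86850677] [508.8028787  -50.42087418 205.43069305] [-0.00591214 -0.18006933  0.06187487]
```

Run:
```python
from h import *
for _ in range(2):
    f=force(); S["hx"]+=.08*f[0]*np.cos(S["yaw"]); S["hy"]+=.08*f[0]*np.sin(S["yaw"]); env.movel(tcp(.5),rate=20); print(force().round(1))
for q in np.arange(.53,1.0,.05):
    env.movel(tcp(q),rate=40); f=force(); r,t=rt(f,q)
    print(round(q,2),round(readout.current_t(),1),f.round(1),"rad %.1f tan %.1f dr %.2f"%(r,t,S["dr"]))
    S["dr"]+=float(np.clip(.08*r,-.6,.6)); S["q"]=float(q); save()
    if np.abs(f).max()>14: break
```

```text
[ 2.3  0.4 -0.1]
[-0.3  1.   2.4]
0.53 7.1 [ 0.3 -1.3 -3.5] rad -2.0 tan -2.9 dr 0.00
0.58 7.6 [-4.7 -0.4  0.2] rad 4.1 tan -2.4 dr -0.16
0.63 8.0 [-7.7  0.6  2.5] rad 7.7 tan -2.5 dr 0.16
0.68 8.4 [-7.2 -0.4  4.1] rad 8.2 tan -1.3 dr 0.76
0.73 8.9 [-6.1  0.   2.9] rad 6.4 tan -1.9 dr 1.36
0.78 9.3 [-5.1  0.1  3. ] rad 5.7 tan -1.5 dr 1.88
0.83 9.8 [-4.  -0.   2.2] rad 4.3 tan -1.5 dr 2.33
0.88 10.2 [-4.1  1.7  3.1] rad 5.0 tan -1.2 dr 2.68
0.93 10.7 [-3.9  1.6  1.9] rad 3.9 tan -2.0 dr 3.08
0.98 11.1 [-4.   1.9  3.1] rad 4.8 tan -1.5 dr 3.39
```

The radial adaptation is working and the lift needs about 1.5 N. Next I creep up, watching both the ball's centroid and the lift force.

```bash
cat >> h.py <<'E'
def ball(n="side"):
    i=eyes.grab_frame(n)["img"].astype(int); cu,cv=(277,189) if n=="side" else (286,167)
    w=i[cv-18:cv+18,cu-18:cu+18]; m=(w[...,2]>130)&(w[...,1]<60)&(w[...,0]<60); v,u=np.nonzero(m)
    return np.array([u.mean()+cu-18,v.mean()+cv-18,len(u)]) if len(u) else np.zeros(3)
E
python3 - <<'E'
from h import *
b0=ball(),ball("top"); q=S["q"]; T=[]; print(b0)
while q<1.31:
    q+=.012; env.movel(tcp(q),rate=25); f=force(); r,t=rt(f,q); T.append(t)
    b=ball(),ball("top"); S["dr"]+=float(np.clip(.08*r,-.4,.4)); S["q"]=float(q); save()
    print(round(q,3),round(readout.current_t(),1),"rad %.1f tan %.1f dr %.2f"%(r,t,S["dr"]),(b[0]-b0[0]).round(1),(b[1]-b0[1]).round(1))
    if np.hypot(*(b[0]-b0[0])[:2])>3.5 or np.hypot(*(b[1]-b0[1])[:2])>3.5 or t<np.mean(T[:4])-4 or r*r+t*t>200: break
f=eyes.grab_frame("side")["img"][130:250,225:355]; g=eyes.grab_frame("top")["img"][115:235,255:385]
cv2.imwrite("pics/c3.png",cv2.resize(np.hstack([f,g]),None,fx=3,fy=3,interpolation=cv2.INTER_CUBIC))
E
```

```text
(array([276.20481928, 191.48192771,  83.        ]), array([284.88135593, 167.1779661 , 118.        ]))
0.992 11.6 rad -0.4 tan -1.7 dr 3.74 [ 0.2  0.  -1. ] [ 0.  -0.1  1. ]
1.004 12.0 rad -0.3 tan -1.3 dr 3.71 [0. 0. 3.] [0.2 0.2 0. ]
1.016 12.3 rad 1.6 tan -2.2 dr 3.84 [0.1 0.2 2. ] [ 0.2 -0.   1. ]
1.028 12.7 rad 2.2 tan -2.6 dr 4.01 [0.3 0.1 3. ] [ 0.2 -0.1 -1. ]
1.04 13.1 rad -0.0 tan -2.1 dr 4.01 [0.3 0.2 0. ] [ 0.3 -0.2  0. ]
1.052 13.4 rad 2.0 tan -1.8 dr 4.17 [0.3 0.3 3. ] [ 0.3 -0.1  0. ]
1.064 13.8 rad 1.1 tan -2.2 dr 4.26 [0.4 0.2 3. ] [ 0.3 -0.  -1. ]
1.076 14.2 rad 1.3 tan -2.1 dr 4.36 [0.3 0.2 3. ] [ 0.3  0.  -2. ]
1.088 14.5 rad 2.3 tan -2.2 dr 4.55 [0.4 0.2 2. ] [0.4 0.1 0. ]
1.1 14.9 rad 0.7 tan -1.4 dr 4.60 [ 0.5 -0.1  3. ] [ 0.2 -0.  -1. ]
1.112 15.3 rad 1.2 tan -2.6 dr 4.70 [0.7 0.2 6. ] [0.2 0.2 3. ]
1.124 15.6 rad 1.0 tan -1.7 dr 4.78 [ 0.5 -0.1  7. ] [0.4 0.  5. ]
1.136 16.0 rad 1.9 tan -1.9 dr 4.93 [ 0.6 -0.3 11. ] [0.2 0.3 1. ]
1.148 16.4 rad 0.9 tan -1.4 dr 5.00 [ 0.7 -0.3 15. ] [ 0.   0.3 -3. ]
1.16 16.7 rad 1.0 tan -1.9 dr 5.08 [ 1.1 -0.4 16. ] [0.2 0.7 0. ]
1.172 17.1 rad 1.0 tan -0.3 dr 5.16 [ 1.5 -0.7 22. ] [ 0.1  0.6 -3. ]
1.184 17.5 rad -0.6 tan -1.6 dr 5.12 [ 2.  -0.7 12. ] [ 0.2  0.3 -4. ]
1.196 17.8 rad 1.2 tan -1.6 dr 5.22 [ 2.4 -0.6 16. ] [ 0.   0.5 -2. ]
1.208 18.2 rad 0.7 tan -1.4 dr 5.27 [ 3.1 -0.8 13. ] [0.3 0.7 0. ]
1.22 18.6 rad 0.3 tan -1.4 dr 5.30 [ 3.5 -0.9  8. ] [0.3 1.1 1. ]
```

View pics/c3.png

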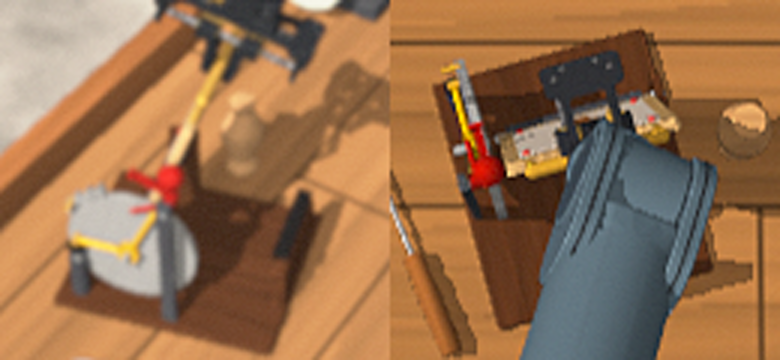

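Now the ball is at side (171,185) and top (485,172). It is creeping toward -x but hasn't thrown over yet, and the dog's rear arm is close to the buffer at side (78,245). I'll continue until the ball jumps or the lift force grows.

Run:
```python
from h import *
p=ball(); p2=ball("top"); q=S["q"]; base=-1.6; print(p,p2)
while q<1.33:
    q+=.007; env.movel(tcp(q),rate=20); f=force(); r,t=rt(f,q)
    b=ball(); b2=ball("top"); S["dr"]+=float(np.clip(.08*r,-.3,.3)); S["q"]=float(q); save()
    print(round(q,3),round(readout.current_t(),1),"rad %.1f tan %.1f"%(r,t),b.round(1),b2.round(1))
    if np.hypot(*(b-p)[:2])>2 or np.hypot(*(b2-p2)[:2])>1.6 or t<base-4: break
    p,p2=b,b2
env.hold(.3); print(ball(),ball("top"),rt(force(),q))
f=eyes.grab_frame("side")["img"][130:250,225:355]; g=eyes.grab_frame("top")["img"][115:235,255:385]
cv2.imwrite("pics/c4.png",cv2.resize(np.hstack([f,g]),None,fx=3,fy=3,interpolation=cv2.INTER_CUBIC))
```

```text
[279.68085106 190.59574468  94.        ] [285.17948718 168.15384615 117.        ]
1.227 19.1 rad -0.4 tan -1.1 [279.7 190.8  92. ] [285.2 168.6 116. ]
1.234 19.5 rad 0.8 tan -0.8 [280.2 190.6  92. ] [285.2 169.  121. ]
1.241 19.8 rad 1.0 tan -2.1 [281.8 190.6  91. ] [285.4 170.3 134. ]
1.248 20.2 rad 0.5 tan -1.5 [281.9 190.7  90. ] [285.4 170.3 134. ]
1.255 20.5 rad -0.0 tan -2.8 [281.8 190.7  91. ] [285.6 170.2 134. ]
1.262 20.9 rad 2.6 tan -3.7 [281.7 190.7  94. ] [285.3 170.4 132. ]
1.269 21.2 rad 1.6 tan -5.3 [282.  190.4  94. ] [285.3 170.4 132. ]
1.276 21.6 rad 3.1 tan -5.1 [281.9 190.6  95. ] [285.5 170.3 134. ]
1.283 21.9 rad 2.5 tan -6.8 [282.  190.6  94. ] [285.5 170.3 135. ]
[281.67676768 190.61616162  99.        ] [285.49253731 170.26119403 134.        ] (np.float64(2.60572795062762), np.float64(-6.321942470568378))
```

View pics/c4.png

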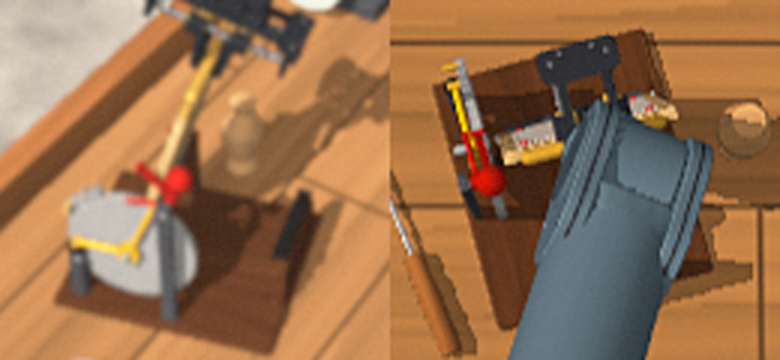

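The pawl is out: the ball jumped at about 1.24, stayed over toward -x, and is now at side (178,180), top (488,181). Lift growth is about 5 N, so roughly 16 N on the buffer. Now I lower gently, easing the tilt as it goes down.

```bash
cat >> h.py <<'E'
def go(q,rate=45,k=.08,lim=.5):
    S["a"]=float(np.clip(.1+.65*q,.1,.3)); env.movel(tcp(q),rate=rate,rotation=rot()); f=force(); r,t=rt(f,q)
    S["dr"]+=float(np.clip(k*r,-lim,lim)); S["q"]=float(q); save()
    print("%.3f t%.1f rad %.1f tan %.1f y %.1f dr %.2f"%(q,readout.current_t(),r,t,f[1],S["dr"]))
    return r,t
E
python3 - <<'E'
from h import *
q=S["q"]
while q>.16:
    q-=.055; r,t=go(q)
    if t>2.5 or abs(r)>18: break
print(ball(),ball("top"),np.round(readout.current_joint_positions(),2),readout.current_finger_gap()*88)
E
```

```text
1.228 t22.9 rad -11.3 tan -0.7 y 2.2 dr 5.72
1.173 t23.3 rad -7.8 tan -1.5 y 2.9 dr 5.22
1.118 t23.7 rad 1.6 tan -1.2 y 4.8 dr 5.35
1.063 t24.2 rad 1.5 tan -1.1 y 3.0 dr 5.47
1.008 t24.6 rad -0.1 tan -0.9 y 1.7 dr 5.46
0.953 t25.1 rad -0.5 tan -1.8 y -1.5 dr 5.42
0.898 t25.5 rad 0.2 tan -1.8 y -1.7 dr 5.44
0.843 t25.9 rad -1.1 tan -1.2 y -2.7 dr 5.34
0.788 t26.4 rad -2.1 tan -1.8 y -4.1 dr 5.18
0.733 t26.8 rad -1.6 tan -1.7 y -4.0 dr 5.05
0.678 t27.3 rad -4.2 tan -2.1 y -4.7 dr 4.71
0.623 t27.7 rad -0.9 tan -2.8 y -3.1 dr 4.64
0.568 t28.2 rad -3.1 tan -1.9 y -2.1 dr 4.39
0.513 t28.6 rad -3.2 tan -1.8 y -0.4 dr 4.13
0.458 t29.0 rad -3.0 tan -2.0 y 0.6 dr 3.89
0.403 t29.5 rad -3.2 tan -2.6 y 0.8 dr 3.64
0.348 t29.9 rad -2.8 tan -2.8 y 1.3 dr 3.41
0.293 t30.4 rad -3.7 tan -2.8 y 2.3 dr 3.12
0.238 t30.8 rad -2.3 tan -3.3 y 2.2 dr 2.93
0.183 t31.3 rad -3.9 tan -2.6 y 3.8 dr 2.62
0.128 t31.7 rad -5.4 tan -1.5 y 4.0 dr 2.19
[278.2183908  190.27586207  87.        ] [285.03571429 167.54464286 112.        ] [-0.47  0.44  0.66  2.22 -0.75  0.5   1.04] 13.154861404874284
```

Run:
```python
from h import *
q=S["q"]
while q>-.06:
    q-=.01; r,t=go(q,rate=18,lim=.3); b=ball("top"); print(b.round(1))
    if t>1.0 or abs(r)>18: break
print(ball(),ball("top"),readout.current_position())
f=eyes.grab_frame("side")["img"][130:250,225:355]; g=eyes.grab_frame("top")["img"][115:235,255:385]
cv2.imwrite("pics/c5.png",cv2.resize(np.hstack([f,g]),None,fx=3,fy=3,interpolation=cv2.INTER_CUBIC))
```

```text
0.118 t32.1 rad -4.6 tan -2.8 y 3.3 dr 1.89
[284.9 167.2 119. ]
0.108 t32.4 rad -4.1 tan -2.9 y 3.5 dr 1.59
[285.  167.2 119. ]
0.098 t32.8 rad -4.1 tan -3.1 y 2.8 dr 1.29
[285.  167.3 118. ]
0.088 t33.1 rad -2.7 tan -2.6 y 4.0 dr 1.07
[285.  167.2 119. ]
0.078 t33.4 rad -1.3 tan -2.7 y 2.9 dr 0.97
[285.1 167.2 119. ]
0.068 t33.8 rad -0.3 tan -2.5 y 3.4 dr 0.95
[284.9 167.2 115. ]
0.058 t34.1 rad -0.0 tan -2.6 y 2.6 dr 0.94
[285.  167.2 116. ]
0.048 t34.4 rad 0.7 tan -3.7 y 3.3 dr 1.00
[285.  167.2 117. ]
0.038 t34.8 rad 0.9 tan 0.7 y 3.6 dr 1.07
[284.9 167.2 116. ]
0.028 t35.1 rad 2.0 tan 6.6 y 4.8 dr 1.23
[285.  167.2 114. ]
[276.18604651 190.98837209  86.        ] [285.00869565 167.25217391 115.        ] [478.38690556 -58.81504545  99.04850051]
```

View pics/c5.png

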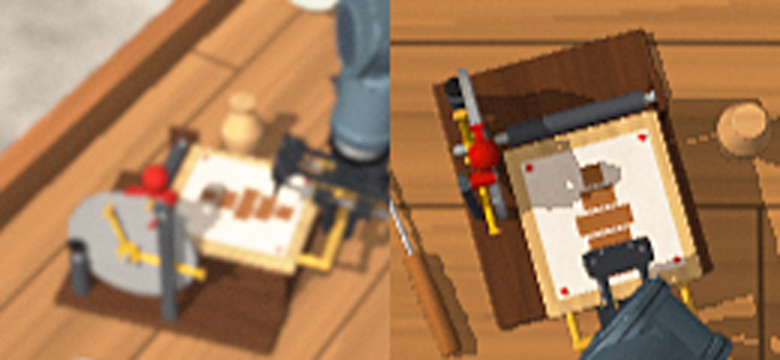

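The board is flat on its rest with about 9 N at the bar, and the pawl is back in: ball at side (155,178), same as at the start. The bar sits only about 6 mm from the fingertips, so I'll slide down lightly on it, re-grip, and raise past the lowest notch.

Run:
```python
from h import *
hand.gripper_close(4); env.hold(.2); f=force(); print(f.round(1),readout.current_position())
p=np.array(readout.current_position())
print(env.movel([p[0],p[1],94.],rate=15,stop_force=9),force().round(1))
hand.gripper_close(30); env.hold(.2)
p=np.array(readout.current_position()); S["t"]=float((105-p[2])/np.cos(S["a"])); b=p-tool_z()*S["t"]
h=b+L([235,0,0]); S["hx"],S["hy"],S["dr"]=float(h[0]),float(h[1]),0.; save()
print(p,S,force().round(1),readout.current_t())
for q in(.02,.05,.09,.13,.17,.21,.25,.29,.33,.36):
    r,t=go(q,rate=35)
    if t<-9 or abs(r)>18: break
print(ball(),ball("top"),readout.current_position())
```

```text
[-1.1  2.8  4.4] [478.53711259 -59.13502511  98.97411908]
False [-0.2 -0.6  3.4]
[479.42944893 -60.20372879  94.39342332] {'hx': 704.7639071537224, 'hy': 1.9168888933319437, 'yaw': 0.269, 'a': 0.11819999999999978, 't': 10.68110398017781, 'sgn': 1, 'dr': 0.0, 'q': 0.027999999999999636} [ 1.5 -4.9  3.6] 36.6333
0.020 t36.9 rad -2.5 tan -3.1 y -4.4 dr -0.20
0.050 t37.3 rad -2.0 tan -4.7 y -4.8 dr -0.37
0.090 t37.7 rad 1.0 tan -3.3 y -4.2 dr -0.29
0.130 t38.1 rad 3.2 tan -2.5 y -3.9 dr -0.03
0.170 t38.5 rad 3.2 tan -3.6 y -3.6 dr 0.22
0.210 t39.0 rad 4.6 tan -2.6 y -5.1 dr 0.59
0.250 t39.4 rad 4.3 tan -1.9 y -5.2 dr 0.93
0.290 t39.8 rad 4.8 tan -3.1 y -4.3 dr 1.31
0.330 t40.2 rad 5.5 tan -3.4 y -4.9 dr 1.75
0.360 t40.6 rad 4.4 tan -3.1 y -4.2 dr 2.10
[276.5        190.98684211  76.        ] [285.20661157 167.38016529 121.        ] [492.58617806 -56.44378443 177.35554938]
```

Run:
```python
from h import *
q=S["q"]
while q>.24:
    q-=.008; r,t=go(q,rate=15,lim=.25)
    if t>-.3: break
print(readout.current_position())
```

```text
0.352 t41.0 rad 1.6 tan -4.2 y -5.1 dr 2.23
0.344 t41.2 rad 1.9 tan -3.6 y -4.7 dr 2.38
0.336 t41.5 rad 2.2 tan -4.3 y -3.7 dr 2.56
0.328 t41.8 rad 2.0 tan -3.1 y -4.6 dr 2.72
0.320 t42.1 rad 2.0 tan -3.8 y -3.7 dr 2.87
0.312 t42.3 rad 5.4 tan 1.8 y -1.6 dr 3.12
[489.77002376 -57.20484044 168.18730799]
```

The pawl has taken the load at about 0.30. I'll release, back off along the tool axis and check.

Run:
```python
from h import *
hand.ungrasp(); print(force().round(1),readout.current_finger_gap())
p=np.array(readout.current_position()); print(env.movel(p-tool_z()*60,rate=60,stop_force=8),force().round(1))
p=np.array(readout.current_position()); env.movel(p-tool_z()*60,rate=120)
env.hold(.3); print(readout.current_t(),force().round(1),ball(),ball("top"))
f=eyes.grab_frame("side")["img"][130:250,225:355]; g=eyes.grab_frame("top")["img"]
cv2.imwrite("pics/c6.png",np.vstack([np.hstack([cv2.resize(f,None,fx=3,fy=3,interpolation=cv2.INTER_CUBIC),cv2.resize(g[115:235,255:385],None,fx=3,fy=3,interpolation=cv2.INTER_CUBIC)]),g[130:360,:].copy().repeat(1,0)[:, :640] if 0 else cv2.copyMakeBorder(g[130:360],0,0,0,140,cv2.BORDER_CONSTANT)]))
```

```text
[-0.4  0.4  0.9] 1.0014161431100392
False [0.6 0.1 0. ]
45.6167 [ 0.1 -0.1 -0.9] [276.69736842 190.89473684  76.        ] [285.31034483 167.55172414 116.        ]
```

View pics/c6.png

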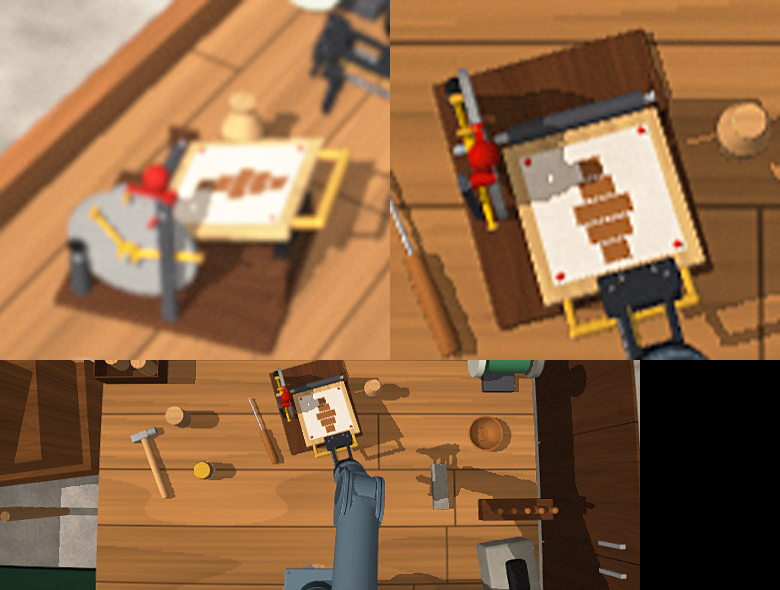

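The board stands propped at about 0.30, above the rest and below where it started. The ball is in at side (155,178), the bar is free, and the loose things haven't moved. Handing in.

```bash
python3 -c "
from cell import env
print(env.hand_in())"
```

```text
the job is handed in; nothing more can be done
None
```

The job is handed in: the pawl was thrown out at the top, the board was lowered gently onto its rest so the pawl dropped back in, and the board was then raised and left propped in its lowest notch (about 0.30 rad) with the bar released and nothing else on the bench moved.

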